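# Cedar shoe tree down from its hook and into the caddy

### The arm

A 6-joint arm with a two-finger parallel gripper is mounted at the origin on the work surface. World frame = base frame: x ahead of the robot, y to its left, z up, the work surface at z = 0. Lengths are in m, angles in rad, forces in N, time in s.
With the tool pointing down it reaches from about 0.275 to 0.875 m from the base axis. Payload 12.5 kg.
Tool frame: the origin (TCP) lies on the centre line of the jaws, within the pads' length; the fingertips stand r.finger_overhang ahead of it and the grasp point (between the pads) lies 3 mm ahead of it (r.finger_overhang is the distance from the TCP to the fingertips, in m); z points along the fingers, y is the line along which they close (so a half turn about z gives the same grasp; the last joint's range is limited). The gripper opens to 85 mm and grips with 20 to 120 N. Pads are 22 mm wide; open, the fingers measure 114 mm over their backs; the gripper's body (76 mm by 85 mm) begins 54 mm behind the grasp point. The pads swing forward as they close: fully open they stand 13 mm farther back than shut.
Start: joints at [-1.335, 0.351, 1.652, -0, 1.139, -0.085], TCP at [0.173, -0.522, 0.253] pointing down, gripper open.
Joint ranges: [-2.75, 2.75], [-0.79, 2.1], [0.01, 2.65], [-1.57, 4.71], [0.07, 3.14], [-2.87, 2.87]. Speed limits (rad/s): [2.22, 2.22, 2.79, 3.14, 3.14, 3.14].

### API

Orientations are given as a unit quaternion [x, y, z, w].
In Python, from cell import r, optics gives the robot as it stands. The module is installed in compiled form; this text tells all that it offers. Calls block until the motion is done:
- r.move_to(position, orientation): joint-space move of the TCP to a pose.
- r.move_linear(position, rot=None, vel=0.15): straight line of the TCP; rot=None keeps the orientation; vel is the mean speed in m/s.
- r.set_joints(angles): joint-space move.
- r.set_gripper(opening, squeeze=None): opening from 0.0 (shut) to 1.0 (fully open); squeeze is the grip in N (None keeps the last); returns when the fingers have stopped.
- r.sleep(seconds).
- r.inverse_kinematics(position, orientation): joint angles nearest the present ones, or None.
- optics.get_image(name): name is "scene" or "side" or "wrist"; returns a dict with "pixels" (420x560x3 uint8, red, green, blue), "depth" (420x560 float32, m along the optical axis (not along the pixel's ray), 0 where there is no reading), "fx", "fy", "cx", "cy" (pixels), "camera_from_world" (4x4, takes a point from world to camera coordinates); the wrist camera has in their place "mount" (4x4, takes a point from camera to tool coordinates, whose origin is the TCP and whose axes are the flange's). Camera axes: x right, y down, z forward; pixel columns grow to the right and rows downward; lengths in m; the calibration is good to about 2 mm. The wrist camera is an equidistant fisheye: a pixel r from the principal point sees the ray r / f radians off the axis. A picture is of the moment at which its call begins: read the wrist's pose just before it.
A pose or a line that the arm cannot do raises r.PlanningError and nothing moves.
- r.hand_in(): hands the job in; it is judged then, once.
Readings, each from a call of its own:
- r.current_t(): time.
- r.current_q(): joint angles.
- r.current_qvel(): joint speeds.
- r.current_effort(): joint torques, N m.
- r.current_tool_pos(): TCP position.
- r.current_ee_rot(): TCP orientation.
- r.current_contact_force(): force on the tool from outside, world axes, zero at the start.
- r.current_torque(): the same for the moment, N m.
- r.current_opening(): opening from 0.0 (shut) to 1.0 (fully open).
- r.current_finger_force(): force on a finger pad.
Only numpy, scipy, OpenCV 4.12 (cv2) and the standard library are available. Lean on these libraries where they do the work, as an engineer would, in place of code of your own. Each camera call takes 0.05 s, during which the arm holds its last target. There are 200 camera calls.

### The job

Take the cedar shoe tree down from its hook under the wire hat shelf, without wrenching at the hook, and stand it upright, loop end up, in the empty large bay of the grey caddy that already holds its mate. Lower it gently until it stands on the bottom of the bay before you let go; leave the shoehorn and the brush hanging on their hooks, and do not disturb the mate or anything else on the counter.

Things in the scene. Friction and masses are not known exactly. Their poses are not given: they have to be found in the camera images.
- tree: the cedar shoe tree to fetch, 198 mm long, about 180 g, hanging toe down from one of three hooks. Origin: centre of the toe's underside; z up to the loop, x (thickness) away from the robot, y across. Along z: toe nose 0-12 mm (26 x 46 mm in x, y), toe block 12-50 (36 x 60), two rods to 64, heel block 64-104 (30 x 36), neck (16 mm round) to 124, wire loop above
- tree_heel (a point): centre of its heel block, 84 mm above its origin; from z = 64 to 104 mm, 36 mm wide in y, 30 mm thick in x. Gripped by the fingers' front halves, tool tilted 35 to 45 degrees and coming from the robot's side, the gripper clears hook and shelf
- tree_loop (a point): centre of the top bar of its steel wire loop, 195 mm above its origin; wire 5 mm thick, loop 27 mm wide outside, in the y-z plane, 74 mm tall above the heel
- rack: fixed steel rack, turned up to 9 degrees. Origin on the counter below the middle hook; x away from the robot, y along the hooks, z up. Wire hat shelf (8 mm rods) at z = 440 mm over x -40 to +55, y -190 to +190 mm. Posts 18 mm thick at x = +55, y = +-190, on feet 8 mm high from x = -40 to +110. Hook rail at x = +45, z = 347. Nothing else below
- rack_hook1 (a point): lowest point (rod centre) of the middle hook, at x = 0, y = 0, z = 335 mm of the rack; the others are at y = +120 and -120 mm. 7 mm rod, from the rail down to here, then up towards the robot to its tip at x = -12, z = 347 mm: a loop must rise some 16 mm to come off over the tip
- caddy: fixed grey plastic caddy, 52 mm (x) by 204 mm (y), 78 mm high, walls 4 mm, floor 30 mm thick, open on top; turned by up to 12 degrees. Origin: centre of its underside. Two large bays, inside 44 (x) by 68 mm (y), 48 mm deep, centred at y = +64 mm (with the mate in it) and y = -64 mm (empty), and a small bay between with a tin.
- caddy_bay (a point): centre of the floor of the empty large bay (y = -64 mm, 30 mm above the counter), the rim 48 mm above it; axes as the caddy's
- mate: the other shoe tree of the pair, the same in shape and size, standing in the caddy's other large bay; stays there
- tin: low aluminium tin, 41 mm across, 44 mm high, in the caddy's middle bay; origin at its underside; leave alone
- horn: aluminium shoehorn, 185 mm long, 40 mm wide, hanging by a like loop from another hook; origin at its lower end; leave it hanging
- horn_loop (a point): top bar of the shoehorn's loop
- brush: wooden boot brush, 160 mm long, 46 mm wide, hanging by a like loop from another hook; origin at its lower end; leave it hanging
- brush_loop (a point): top bar of the brush's loop
- bowl: tan ceramic bowl of coins, 112 mm across, 48 mm high; origin at its underside; leave alone
- jar: amber jar, 52 mm across, 62 mm high; origin at its underside; leave alone
Things that resemble listed ones, but are neither listed nor needed, are in the scene too. Leave any blue look-alike of the tree alone.

How it is judged:
On the way, in this order (a step that is already met when the one before it is completed fails the run):
1. the shoe tree is held in the fingers, off its hook and in front of the rack (contact force between the fingers and tree above 0.5 N and contact force between tree and rack below 0.05 N and x of tree_loop in the frame of rack below -0.05 m and height (world z) of tree above 0.07 m), for 0.1 s.
2. it stands on the bottom of the empty large bay and bears on it while still held (contact force between the fingers and tree above 0.5 N and contact force between tree and caddy above 1 N and horizontal distance between tree and caddy_bay below 0.012 m and z of tree in the frame of caddy_bay between -0.005 and 0.008 m and angle between tree's own z axis and vertical below 0.22 rad), for 0.1 s.
At the end, for the whole second after the job is handed in: Shoe tree released, at rest on the floor of the empty large bay: underside within 12 mm of its centre, 8 mm of its floor, loop up, tilt under 0.22 rad. Mate upright (0.3 rad) in the other large bay. Loops of shoehorn and brush within 25 mm of where they hung (horizontal distance between tree and caddy_bay below 0.012 m and z of tree in the frame of caddy_bay between -0.005 and 0.008 m and angle between tree's own z axis and vertical below 0.22 rad and contact force between the fingers and tree below 0.05 N and linear speed of tree below 0.02 m/s and horizontal distance between mate and caddy below 0.08 m and angle between mate's own z axis and vertical below 0.3 rad and distance of each of horn_loop, brush_loop from where it was at the start of the episode below 0.025 m); the robot touches nothing.
It fails at once if the hook or rack is wrenched: more than 30 N between shoe tree and rack (contact force between tree and rack above 30 N).
It fails at once if the shoe tree is pressed on the caddy with more than 45 N (contact force between tree and caddy above 45 N).
It fails at once if the shoehorn or the brush is knocked off its hook (loop moved over 25 mm) (not (distance of horn_loop from where it was at the start of the episode below 0.025 m) or not (distance of brush_loop from where it was at the start of the episode below 0.025 m)).
It fails at once if the mate is pulled out or tipped (distance of mate from where it was at the start of the episode above 0.02 m or angle between mate's own z axis and vertical above 0.3 rad).
It fails at once if tin, bowl or jar is moved by more than 25 mm (distance of any of tin, bowl, jar from where it was at the start of the episode above 0.025 m).
It also fails if it takes over 54 s, if anything falls off the work surface, if the arm or the gripper's body presses on something with over 40 N, if the wrist force passes 120 N, or if a joint passes its speed limit or range.

## Working session

There is one attempt and no reset: what is moved stays moved. The work goes in short steps, each a Python script; the robot and the scene stay as the last script left them, time stands still between calls to the robot, and variables do not carry over. Pictures are saved under pics/ and viewed, at most 10 in all, crops included, and the job is handed in when it is done.

```bash
mkdir -p pics; python3 - <<'E'
from cell import r, optics
import numpy as np, cv2, pickle
d={n:optics.get_image(n) for n in("scene","side","wrist")}
pickle.dump(d,open('d0.pkl','wb'))
for n in("scene","side"): cv2.imwrite(f'pics/{n}0.png',cv2.resize(d[n]["pixels"][:,:,::-1],(800,600),interpolation=cv2.INTER_CUBIC)); print(n,d[n]["fx"],d[n]["cx"],d[n]["cy"],d[n]["camera_from_world"].round(3).tolist(),(d[n]["depth"]>0).mean())
print(r.current_tool_pos(),r.current_ee_rot(),r.finger_overhang,r.current_t())
E
```

```text
scene 423.46642006724875 277.99145585857264 219.09748473820358 [[-0.195, 0.981, 0.015, 0.126], [0.633, 0.138, -0.762, -0.134], [-0.749, -0.139, -0.648, 1.484], [0.0, 0.0, 0.0, 1.0]] 0.9959438775510204
side 379.73980936412914 283.52742469228724 210.92172646743342 [[-0.976, -0.218, 0.023, 0.433], [-0.123, 0.454, -0.882, 0.267], [0.182, -0.864, -0.47, 0.922], [0.0, 0.0, 0.0, 1.0]] 0.9960119047619047
[ 0.17339025 -0.52171691  0.25286702] [ 9.87163210e-01  1.59714104e-01 -3.61697354e-05 -4.47441864e-04] 0.022 0.15
```

View pics/scene0.png

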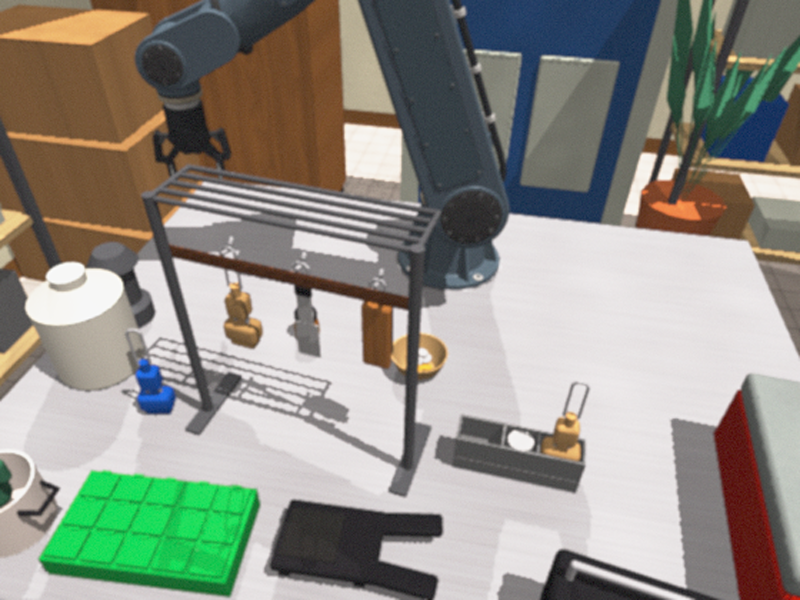

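View pics/side0.png

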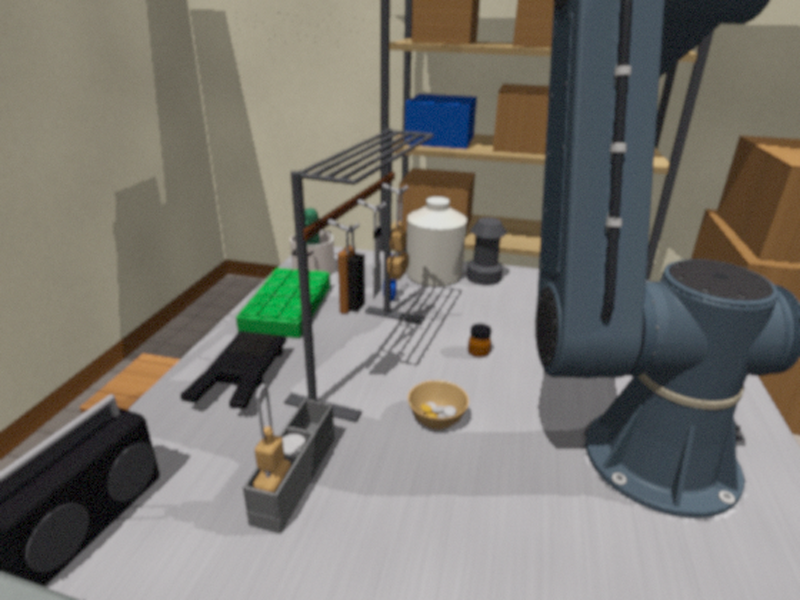

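Candidates for the tree are, in scene (800x600): cedar hanging at (240,318) on the -y hook, cedar standing in the caddy at (565,437), which is the mate, and a blue look-alike at (152,388). The hanging cedar one fits. I'll measure it and check the crop.

```bash
cat > h.py <<'E'
import numpy as np, cv2
def cloud(d):
    z=d["depth"].astype(float); v,u=np.mgrid[:z.shape[0],:z.shape[1]]
    p=np.stack([(u-d["cx"])/d["fx"]*z,(v-d["cy"])/d["fy"]*z,z],-1)
    T=np.linalg.inv(d["camera_from_world"]); P=p@T[:3,:3].T+T[:3,3]; P[z<=0]=np.nan; return P
def proj(d,X):
    T=d["camera_from_world"]; p=np.atleast_2d(X)@T[:3,:3].T+T[:3,3]
    return np.c_[p[:,0]/p[:,2]*d["fx"]+d["cx"],p[:,1]/p[:,2]*d["fy"]+d["cy"]]
def rect(P): # centre, sides, angle of long side from +y
    b=cv2.boxPoints(cv2.minAreaRect((P[:,:2]*1000).astype(np.float32))); e=[b[1]-b[0],b[2]-b[1]]
    l=max(e,key=np.linalg.norm); l=l*np.sign(l[1]); return b.mean(0).round(1),[round(float(np.linalg.norm(x)),1) for x in e],round(float(np.degrees(np.arctan2(-l[0],l[1]))),2)
E
python3 - <<'E'
import pickle; from h import *
D=pickle.load(open('d0.pkl','rb'))
box={"scene":(145,200,215,250),"side":(262,150,290,198)}
cad={"scene":(310,280,420,350),"side":(165,270,240,375)}
for n in("scene","side"):
    d=D[n];P=cloud(d);hsv=cv2.cvtColor(d["pixels"],cv2.COLOR_RGB2HSV)
    ced=cv2.inRange(hsv,(8,90,60),(24,255,255))>0
    def sub(b): m=np.zeros(ced.shape,bool);m[b[1]:b[3],b[0]:b[2]]=1;return m
    for nm,b in(("tree",box[n]),("mate",cad[n])):
        m=ced&sub(b); q=P[m]; 
        print(n,nm,m.sum(),"z",np.percentile(q[:,2],[1,5,50,95,99]).round(3))
        z0=np.nanpercentile(q[:,2],1)
        for a,c in((0.012,.05),(.064,.104),(.104,.124)):
            s=q[(q[:,2]>z0+a)&(q[:,2]<z0+c)]
            if len(s)>4: print('   ',a,len(s),s[:,:2].min(0).round(3),s[:,:2].max(0).round(3),np.median(s[:,:2],0).round(3))
    sh=P[(P[...,2]>.425)&(P[...,2]<.455)&(P[...,0]>.2)&(P[...,0]<.75)&(np.abs(P[...,1])<.5)&(hsv[...,2]<130)]
    print(n,"shelf",len(sh),rect(sh),np.median(sh[:,2]).round(4))
    m=sub(cad[n])&~ced&(P[...,2]>.074)&(P[...,2]<.083); s=P[m]; print(n,"rim",len(s),rect(s),np.median(s[:,2]))
    m=sub(cad[n])&~ced&(P[...,2]>.02)&(P[...,2]<.09); s=P[m]; print(n,"body",len(s),rect(s))
# crops
a=D["scene"]["pixels"][140:260,130:310];b=D["scene"]["pixels"][260:355,300:425];c=D["side"]["pixels"][125:225,215:315]
ims=[cv2.resize(x[:,:,::-1],(390,290),interpolation=cv2.INTER_CUBIC) for x in(a,b,c,D["wrist"]["pixels"])]
cv2.imwrite('pics/crop.png',np.vstack([np.hstack(ims[:2]),np.hstack(ims[2:])]))
E
```

```text
scene tree 688 z [nan nan nan nan nan]
    0.012 345 [ 0.519 -0.313] [ 0.553 -0.258] [ 0.545 -0.28 ]
    0.064 247 [ 0.517 -0.302] [ 0.548 -0.27 ] [ 0.542 -0.282]
    0.104 33 [ 0.53  -0.296] [ 0.541 -0.278] [ 0.535 -0.286]
scene mate 612 z [nan nan nan nan nan]
    0.012 295 [0.566 0.223] [0.604 0.281] [0.595 0.25 ]
    0.064 227 [0.575 0.235] [0.603 0.269] [0.593 0.251]
scene shelf 4143 (array([ 416.3, -223.1], dtype=float32), [418.3, 563.5], -1.48) 0.4423
scene rim 514 (array([583.6, 187.4], dtype=float32), [55.5, 203.3], -2.42) 0.07685179276605908
scene body 2616 (array([584. , 187.8], dtype=float32), [56.5, 203.9], -2.83)
side tree 409 z [nan nan nan nan nan]
    0.012 17 [ 0.763 -1.477] [ 0.78  -1.454] [ 0.772 -1.464]
    0.064 7 [ 0.764 -1.484] [ 0.778 -1.459] [ 0.773 -1.466]
side mate 704 z [nan nan nan nan nan]
    0.012 190 [0.569 0.231] [0.596 0.277] [0.577 0.269]
    0.064 138 [0.571 0.241] [0.594 0.27 ] [0.58  0.259]
side shelf 1828 (array([ 390.4, -149.4], dtype=float32), [429.2, 399.3], 82.81) 0.4418
side rim 548 (array([580.8, 189.3], dtype=float32), [53.5, 205.0], -2.71) 0.07709905516025778
side body 2587 (array([611.3, 138.6], dtype=float32), [317.8, 155.9], 31.25)
```

View pics/crop.png

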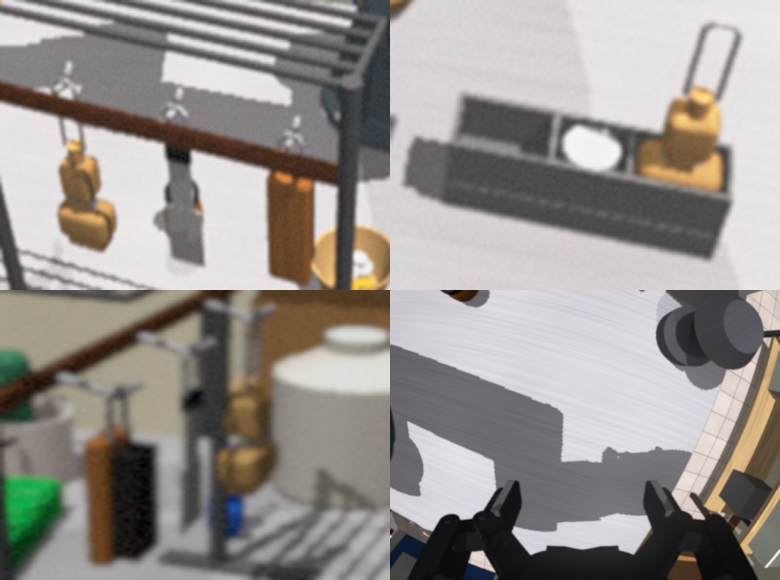

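The crop confirms it: the hanging cedar tree is at (85,190) of panel 1, next to the horn and brush. The caddy's left bay (500,135) is empty and the mate is in the right one. Now the tree's pose, the rack's yaw and the loop height.

```bash
python3 - <<'E'
import pickle; from h import *
D=pickle.load(open('d0.pkl','rb'))
R={}
for n in("scene","side"):
    d=D[n];P=cloud(d);hsv=cv2.cvtColor(d["pixels"],cv2.COLOR_RGB2HSV)
    reg=lambda x0,x1,y0,y1,z0,z1:(P[...,0]>x0)&(P[...,0]<x1)&(P[...,1]>y0)&(P[...,1]<y1)&(P[...,2]>z0)&(P[...,2]<z1)
    ced=cv2.inRange(hsv,(8,90,60),(24,255,255))>0
    q=P[ced&reg(.48,.6,-.34,-.23,.12,.32)]
    print(n,"tree",len(q)); 
    if len(q):
      print(" z",np.percentile(q[:,2],[0,2,98,100]).round(4))
      for z0,z1 in((.165,.19),(.215,.245),(.252,.268)):
        s=q[(q[:,2]>z0)&(q[:,2]<z1)]; 
        if len(s)>5: print("  ",z0,len(s),s[:,:2].min(0).round(4),s[:,:2].max(0).round(4),rect(s))
    sh=P[reg(.4,.7,-.45,.15,.430,.455)]; print(" shelf",len(sh),rect(sh),np.percentile(sh[:,2],[5,50,95]).round(4))
    ra=P[reg(.45,.7,-.36,.05,.335,.36)&(hsv[...,0]<15)&(hsv[...,1]>100)]
    if len(ra)>20: print(" rail",len(ra),rect(ra))
    for nm,y0,y1 in(("post-",-.45,-.3),("post+",-.02,.15)):
        s=P[reg(.45,.72,y0,y1,.1,.42)&(hsv[...,2]<110)&(hsv[...,1]<110)]; print(" ",nm,len(s),np.median(s[:,:2],0).round(4) if len(s) else '')
    for nm,c in(("hooks",None),):
        s=P[reg(.45,.62,-.34,.05,.28,.352)&(hsv[...,1]<80)]; 
        for y in np.arange(-.33,.05,.02):
            t=s[(s[:,1]>y)&(s[:,1]<y+.02)]
            if len(t)>3: print("   hk",y.round(2),len(t),np.median(t,0).round(3),t.min(0).round(3),t.max(0).round(3))
E
```

```text
scene tree 693
 z [0.1527 0.1607 0.2694 0.2772]
   0.165 188 [ 0.5228 -0.3116] [ 0.5533 -0.2582] (array([ 545.1, -280.9], dtype=float32), [56.6, 24.1], 23.26)
   0.215 157 [ 0.521  -0.3007] [ 0.5482 -0.2696] (array([ 539.9, -280.5], dtype=float32), [36.6, 20.0], 36.79)
   0.252 35 [ 0.528  -0.2956] [ 0.5395 -0.2794] (array([ 534.1, -287.2], dtype=float32), [15.4, 10.6], 8.28)
 shelf 4243 (array([ 553.1, -171.3], dtype=float32), [110.1, 400.0], -7.13) [0.4375 0.4421 0.4446]
 rail 1174 (array([ 589.2, -179.4], dtype=float32), [12.3, 363.8], -7.37)
  post- 922 [ 0.5805 -0.3592]
  post+ 946 [0.6291 0.0134]
   hk -0.33 18 [ 0.574 -0.32   0.342] [ 0.573 -0.329  0.338] [ 0.577 -0.31   0.346]
   hk -0.31 58 [ 0.533 -0.298  0.34 ] [ 0.521 -0.309  0.281] [ 0.579 -0.29   0.346]
   hk -0.29 101 [ 0.533 -0.284  0.34 ] [ 0.515 -0.29   0.281] [ 0.581 -0.271  0.352]
   hk -0.27 17 [ 0.583 -0.262  0.342] [ 0.58  -0.269  0.338] [ 0.585 -0.251  0.345]
   hk -0.25 14 [ 0.584 -0.241  0.341] [ 0.583 -0.249  0.339] [ 0.589 -0.231  0.343]
   hk -0.23 15 [ 0.587 -0.22   0.341] [ 0.585 -0.229  0.338] [ 0.59  
[... 1758 characters left out ...]
 -0.204  0.339] [ 0.58  -0.192  0.345]
   hk -0.19 62 [ 0.543 -0.175  0.327] [ 0.539 -0.184  0.281] [ 0.583 -0.171  0.35 ]
   hk -0.17 88 [ 0.544 -0.163  0.335] [ 0.528 -0.17   0.28 ] [ 0.585 -0.154  0.349]
   hk -0.15 4 [ 0.586 -0.139  0.341] [ 0.586 -0.148  0.34 ] [ 0.587 -0.132  0.343]
   hk -0.09 5 [ 0.593 -0.078  0.342] [ 0.592 -0.085  0.339] [ 0.595 -0.07   0.344]
   hk -0.07 95 [ 0.558 -0.056  0.322] [ 0.538 -0.07   0.281] [ 0.598 -0.05   0.351]
   hk -0.05 127 [ 0.558 -0.04   0.322] [ 0.539 -0.05   0.281] [ 0.6   -0.03   0.351]
   hk -0.03 12 [ 0.599 -0.025  0.34 ] [ 0.542 -0.03   0.283] [ 0.603 -0.011  0.343]
   hk 0.01 139 [0.615 0.019 0.313] [0.61  0.011 0.28 ] [0.62  0.022 0.351]
```

The rack is yawed about -7.2°, and the tree is near (0.531,-0.285) with its heel at about z 0.23. I'll go to a stand-off on the grasp axis and measure with the wrist camera.

```bash
cat >> h.py <<'E'
from scipy.spatial.transform import Rotation as Ro
def toolR(yaw,tilt=45):
    a,t=np.radians(yaw),np.radians(tilt); f=np.array([np.cos(a),np.sin(a),0]); l=np.array([-np.sin(a),np.cos(a),0]); up=np.array([0,0,1.])
    z=f*np.sin(t)-up*np.cos(t); y=-l; return np.c_[np.cross(y,z),y,z]
def quat(R): return Ro.from_matrix(R).as_quat()
def wcloud(w,tp,tq):
    z=w["depth"].astype(float);v,u=np.mgrid[:z.shape[0],:z.shape[1]]
    x=(u-w["cx"])/w["fx"];y=(v-w["cy"])/w["fy"];th=np.hypot(x,y);k=np.where(th>1e-6,np.tan(th)/np.maximum(th,1e-6),1)
    p=np.stack([x*k*z,y*k*z,z],-1)@w["mount"][:3,:3].T+w["mount"][:3,3]
    P=p@Ro.from_quat(tq).as_matrix().T+tp; P[(z<=0)|(th>1.4)]=np.nan; return P
E
python3 - <<'E'
from cell import r, optics
from h import *; import pickle
R=toolR(-7.2); heel=np.array([.531,-.285,.23])
for b in(.15,.0):
    t=heel-R[:,2]*(.010+b); q=r.inverse_kinematics(t,quat(R)); print(b,t.round(3),None if q is None else np.round(q,2))
for b in(.05,.0):
    RR=toolR(-2.6); t=np.array([.579,.1245,.114+b])-RR[:,2]*.01;q=r.inverse_kinematics(t,quat(RR)); print("place",None if q is None else np.round(q,2))
r.move_to(np.array([.33,-.30,.36]),quat(R))
r.move_linear(heel-R[:,2]*.16,vel=.2)
tp,tq=r.current_tool_pos(),r.current_ee_rot(); w=optics.get_image("wrist")
pickle.dump((w,tp,tq),open('w1.pkl','wb'))
print(r.current_t(),tp,w["mount"].round(3).tolist(),w["fx"])
cv2.imwrite('pics/w1.png',w["pixels"][:,:,::-1])
P=wcloud(w,tp,tq);hsv=cv2.cvtColor(w["pixels"],cv2.COLOR_RGB2HSV);ced=cv2.inRange(hsv,(8,90,60),(24,255,255))>0
q=P[ced&(P[...,0]>.48)&(P[...,0]<.6)&(P[...,1]>-.34)&(P[...,1]<-.23)&(P[...,2]>.12)&(P[...,2]<.32)]
print(len(q),np.percentile(q[:,2],[0,2,98,100]).round(4))
for z0,z1 in((.165,.19),(.218,.242),(.255,.268)):
    s=q[(q[:,2]>z0)&(q[:,2]<z1)]
    if len(s)>5: print("  ",z0,len(s),s[:,:2].min(0).round(4),s[:,:2].max(0).round(4),rect(s))
E
```

```text
0.15 [ 0.419 -0.271  0.343] [-0.92 -0.05  2.08  0.88  0.71  0.2 ]
0.0 [ 0.524 -0.284  0.237] [-0.74  0.28  2.01  1.21  0.45 -0.07]
place [ 0.21  0.38  2.1   4.21  0.21 -2.44]
place [ 0.21  0.49  2.11  3.82  0.29 -2.04]
1.95 [ 0.41852673 -0.27107454  0.34285743] [[-0.001, -0.947, -0.322, 0.083], [1.0, -0.001, -0.0, -0.001], [-0.0, -0.322, 0.947, -0.121], [0.0, 0.0, 0.0, 1.0]] 325.19226210127806
2773 [0.168  0.1728 0.2699 0.2713]
   0.165 432 [ 0.5094 -0.3124] [ 0.5227 -0.258 ] (array([ 514.7, -284.7], dtype=float32), [7.6, 54.9], -9.0)
   0.218 185 [ 0.5132 -0.3031] [ 0.5231 -0.2677] (array([ 517.6, -285. ], dtype=float32), [6.6, 35.7], -7.52)
   0.255 143 [ 0.5209 -0.2965] [ 0.5299 -0.2769] (array([ 524.5, -286.2], dtype=float32), [7.5, 19.7], -12.48)
```

View pics/w1.png

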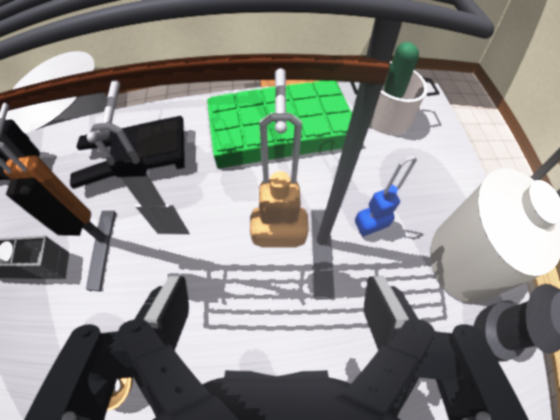

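The tree hangs at (279,205) in the wrist view. Its heel centre is about (0.531,-0.285,0.230), yaw about -7.5°, and the neck top at 0.270 agrees with that height. The blue look-alike stands on the counter at (380,210). Going in to grasp.

```bash
python3 - <<'E'
from cell import r, optics
from h import *
R=toolR(-7.4); heel=np.array([.531,-.2852,.230]); 
r.set_gripper(.8,30)
r.move_linear(heel-R[:,2]*.06,quat(R),vel=.2)
r.move_linear(heel-R[:,2]*.010,vel=.08)
print(r.current_t(),r.current_contact_force().round(2))
r.set_gripper(0.,30); r.sleep(.2)
print(r.current_t(),"open",r.current_opening(),"F",r.current_finger_force(),r.current_contact_force())
s=optics.get_image("side"); w=optics.get_image("wrist")
cv2.imwrite('pics/g.png',np.hstack([cv2.resize(s["pixels"][110:260,210:360,::-1],(400,400)),cv2.resize(w["pixels"][:,70:490,::-1],(400,400))]))
E
```

```text
3.6917 [1.04 0.22 0.08]
4.275 open 0.41799179281561805 F 31.423945426940918 [-0.14132225  3.12378898  4.24077209]
```

View pics/g.png

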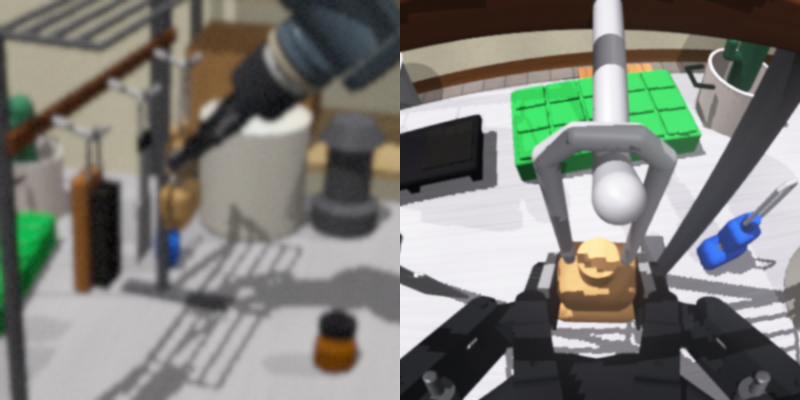

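The fingers hold the heel block (opening 0.418, about 36 mm), with the hook tip inside the loop at (617,190). Next I lift, pull clear, then check how the tree sits in the fingers.

```bash
python3 - <<'E'
from cell import r, optics
from h import *; import pickle
p=np.array(r.current_tool_pos()); b=np.array([-.992,.125,0])
r.set_gripper(0.,45)
for dz in(.008,.016,.024):
    r.move_linear(p+[0,0,dz],vel=.05); print(dz,np.round(r.current_contact_force(),2))
p=p+[0,0,.024]
r.move_linear(p+b*.05,vel=.08); print(np.round(r.current_contact_force(),2))
r.move_linear(p+b*.14,vel=.15); r.sleep(.2)
print(r.current_t(),np.round(r.current_contact_force(),2),r.current_opening(),r.current_tool_pos(),np.round(r.current_q(),2))
s={n:optics.get_image(n) for n in("scene","side","wrist")}
pickle.dump((s,r.current_tool_pos(),r.current_ee_rot()),open('d1.pkl','wb'))
cv2.imwrite('pics/l.png',np.hstack([cv2.resize(s["side"]["pixels"][60:280,200:420,::-1],(400,400)),cv2.resize(s["scene"]["pixels"][60:280,100:320,::-1],(400,400))]))
for n in("scene","side"):
    P=cloud(s[n]);hsv=cv2.cvtColor(s[n]["pixels"],cv2.COLOR_RGB2HSV);ced=cv2.inRange(hsv,(8,90,60),(24,255,255))>0
    q=P[ced&(P[...,0]>.34)&(P[...,0]<.46)&(P[...,1]>-.34)&(P[...,1]<-.2)&(P[...,2]>.1)&(P[...,2]<.32)]
    print(n,len(q))
    for z0,z1 in((.175,.185),(.19,.215),(.24,.27),(.275,.294)):
        t=q[(q[:,2]>z0)&(q[:,2]<z1)]
        if len(t)>5: print("  ",z0,len(t),t[:,:2].min(0).round(4),t[:,:2].max(0).round(4),rect(t))
    if len(q): print(np.percentile(q[:,2],[0,2,98,100]).round(4))
E
```

```text
0.008 [-0.5  -0.47 -1.66]
0.016 [ 0.29  0.65 -2.4 ]
0.024 [-0.49  0.2  -1.85]
[ 0.21 -0.85 -3.  ]
7.25 [ 0.36  0.11 -2.1 ] 0.4159681453549019 [ 0.38580527 -0.26673276  0.26136679] [-0.99  0.03  2.24  1.14  0.63 -0.17]
scene 378
   0.175 19 [ 0.4022 -0.287 ] [ 0.4123 -0.2437] (array([ 408.3, -265.5], dtype=float32), [7.3, 43.7], -6.93)
   0.19 10 [ 0.4104 -0.2848] [ 0.4185 -0.2454] (array([ 413.7, -264.9], dtype=float32), [4.2, 39.8], -8.89)
   0.24 124 [ 0.3954 -0.2833] [ 0.4127 -0.252 ] (array([ 407.8, -266.3], dtype=float32), [32.5, 15.7], 17.58)
   0.275 52 [ 0.3657 -0.2861] [ 0.4109 -0.2595] (array([ 389.7, -274.2], dtype=float32), [15.5, 51.2], -46.89)
[0.1754 0.1793 0.2935 0.2955]
side 271
   0.175 22 [ 0.3765 -0.2833] [ 0.405  -0.2423] (array([ 385.7, -259.1], dtype=float32), [16.8, 49.0], -39.93)
   0.19 113 [ 0.3739 -0.2815] [ 0.411  -0.2336] (array([ 384.8, -253.2], dtype=float32), [24.2, 54.4], -41.9)
   0.24 17 [ 0.3721 -0.274 ] [ 0.4054 -0.2424] (array([ 390. , -255.9], dtype=float32), [32.0, 31.2], 8.69)
   0.275 25 [ 0.3823 -0.2698] [ 0.3991 -0.2412] (array([ 389.4, -254.4], dtype=float32), [28.7, 14.1], 11.35)
[0.1722 0.1769 0.2881 0.295 ]
```

View pics/l.png

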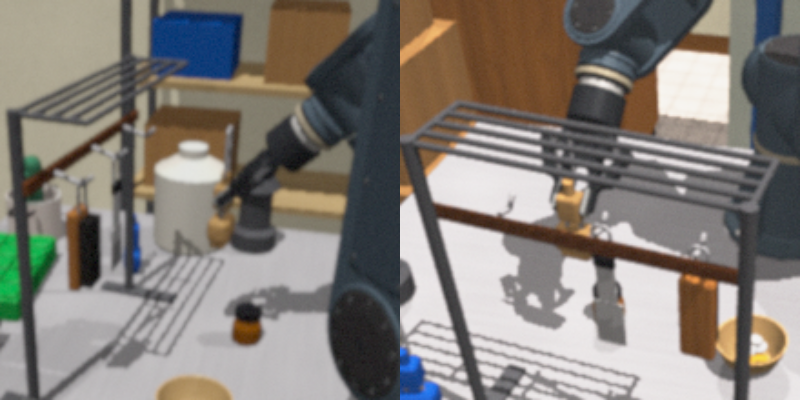

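It's off the hook, upright (toe bottom at about z 0.171), and the horn and brush are still hanging. I'll plan the transit, watching the wrist branch, and refine the caddy pose now that the view is clear.

```bash
python3 - <<'E'
from cell import r, optics
from h import *; import pickle
s=pickle.load(open('d1.pkl','rb'))[0]
cs=[]
for n in("scene","side"):
    P=cloud(s[n]);hsv=cv2.cvtColor(s[n]["pixels"],cv2.COLOR_RGB2HSV);g=(hsv[...,1]<80)&(hsv[...,2]<150)
    m=g&(P[...,0]>.52)&(P[...,0]<.65)&(P[...,1]>.07)&(P[...,1]<.31)&(P[...,2]>.072)&(P[...,2]<.083)
    t=P[m]; print(n,len(t),rect(t),np.median(t[:,2]))
    m=g&(P[...,0]>.56)&(P[...,0]<.6)&(P[...,1]>.095)&(P[...,1]<.155)&(P[...,2]>.015)&(P[...,2]<.06); print("floor z",np.percentile(P[m][:,2],[5,25,50,75]).round(4))
for xyz,yaw in(((.40,-.20,.35),-7.4),((.42,-.05,.35),-5),((.44,.06,.35),-3),((.46,.1245,.33),-2.6),((.579,.1245,.25),-2.6),((.579,.1245,.114),-2.6)):
    R=toolR(yaw);q=r.inverse_kinematics(np.array(xyz)-R[:,2]*.01,quat(R));print(xyz,None if q is None else np.round(q,2))
E
```

```text
scene 497 (array([583.6, 188. ], dtype=float32), [55.9, 200.8], -2.64) 0.07628042447305339
floor z [0.0271 0.0294 0.0305 0.0345]
side 584 (array([580.8, 189.6], dtype=float32), [53.7, 204.9], -2.81) 0.07679651407057819
floor z [0.0292 0.03   0.0313 0.0437]
(0.4, -0.2, 0.35) [-0.84 -0.22  2.19  0.8   0.7   0.36]
(0.42, -0.05, 0.35) [-0.33 -0.33  2.25  0.39  0.47  1.05]
(0.44, 0.06, 0.35) [ 0.09 -0.26  2.21 -0.24  0.42  1.89]
(0.46, 0.1245, 0.33) [ 0.29 -0.13  2.17 -0.61  0.42  2.38]
(0.579, 0.1245, 0.25) [ 0.21  0.21  2.03 -0.97  0.22  2.71]
(0.579, 0.1245, 0.114) [ 0.21  0.49  2.11  3.82  0.29 -2.04]
```

Descending at tilt 45° crosses near a wrist singularity, so I'll route through poses with a flatter tool (larger tilt), where joint 4 increases steadily.

```bash
python3 - <<'E'
from cell import r
from h import *
for xyz,yaw,ti in(((.40,-.20,.30),-7,50),((.40,-.20,.30),-7,60),((.42,-.1,.30),0,65),((.42,-.1,.30),0,72),((.42,0,.30),-3,65),((.42,0,.30),-3,75),((.46,.1,.28),-3,65),((.46,.1249,.26),-2.7,70),((.46,.1249,.22),-2.7,60),((.50,.1249,.22),-2.7,55),((.579,.1249,.21),-2.7,60),((.579,.1249,.21),-2.7,50),((.579,.1249,.20),-2.7,45),((.579,.1249,.18),-2.7,45)):
    R=toolR(yaw,ti);q=r.inverse_kinematics(np.array(xyz)-R[:,2]*.01,quat(R));print(xyz,ti,None if q is None else np.round(q,2))
E
```

```text
(0.4, -0.2, 0.3) 50 [-0.88 -0.15  2.31  1.17  0.61 -0.07]
(0.4, -0.2, 0.3) 60 [-0.95 -0.12  2.4   1.58  0.69 -0.5 ]
(0.42, -0.1, 0.3) 65 [-0.7  -0.16  2.5   1.86  0.66 -0.71]
(0.42, -0.1, 0.3) 72 [-0.74 -0.09  2.55  2.08  0.82 -0.95]
(0.42, 0, 0.3) 65 [-0.18 -0.22  2.54  2.77  0.33 -1.27]
(0.42, 0, 0.3) 75 [-0.19 -0.11  2.62  2.92  0.69 -1.44]
(0.46, 0.1, 0.28) 65 [ 0.27 -0.    2.44  3.79  0.49 -2.02]
(0.46, 0.1249, 0.26) 70 [ 0.37  0.13  2.46  3.74  0.74 -1.89]
(0.46, 0.1249, 0.22) 60 [ 0.34  0.16  2.43  3.81  0.56 -1.96]
(0.5, 0.1249, 0.22) 55 [ 0.29  0.18  2.31  3.92  0.39 -2.12]
(0.579, 0.1249, 0.21) 60 [ 0.24  0.34  2.19  3.7   0.48 -1.93]
(0.579, 0.1249, 0.21) 50 [ 0.22  0.3   2.11  4.19  0.24 -2.43]
(0.579, 0.1249, 0.2) 45 None
(0.579, 0.1249, 0.18) 45 [ 0.21  0.34  2.09  4.41  0.19 -2.64]
```

```bash
python3 - <<'E'
from cell import r, optics
from h import *; import pickle
for xyz,yaw,ti in(((.40,-.20,.30),-7,50),((.42,-.1,.30),0,65),((.42,0,.30),-3,65),((.46,.1,.28),-3,65),((.579,.1249,.21),-2.7,60),((.579,.1249,.181),-2.7,45)):
    R=toolR(yaw,ti); r.move_to(np.array(xyz)-R[:,2]*.01,quat(R)); print(round(r.current_t(),2),np.round(r.current_contact_force(),1),round(r.current_opening(),4))
r.sleep(.3)
tp,tq=r.current_tool_pos(),r.current_ee_rot()
s={n:optics.get_image(n) for n in("scene","side","wrist")}
pickle.dump((s,tp,tq),open('d2.pkl','wb'))
print(r.current_t(),(tp+.01*Ro.from_quat(tq).as_matrix()[:,2]).round(4))
cv2.imwrite('pics/p.png',np.hstack([cv2.resize(s["side"]["pixels"][230:380,150:300,::-1],(400,400)),cv2.resize(s["scene"]["pixels"][210:360,290:440,::-1],(400,400))]))
for n in("scene","side"):
    P=cloud(s[n]);hsv=cv2.cvtColor(s[n]["pixels"],cv2.COLOR_RGB2HSV);ced=cv2.inRange(hsv,(8,90,60),(24,255,255))>0
    q=P[ced&(P[...,0]>.52)&(P[...,0]<.64)&(P[...,1]>.07)&(P[...,1]<.175)&(P[...,2]>.085)&(P[...,2]<.25)]
    print(n,len(q),np.percentile(q[:,2],[0,2,98,100]).round(4))
    for z0,z1 in((.115,.145),(.167,.195),(.203,.22)):
        t=q[(q[:,2]>z0)&(q[:,2]<z1)]
        if len(t)>5: print("  ",z0,len(t),t[:,:2].min(0).round(4),t[:,:2].max(0).round(4),rect(t))
E
```

```text
7.83 [-0.6 -0.4 -3. ] 0.417
8.53 [-0.6 -0.8 -2.2] 0.4133
9.39 [-0.7 -0.4 -2.1] 0.4159
10.36 [ 0.2 -0.5 -2.4] 0.4162
10.97 [-0.1  0.9 -2.9] 0.4168
11.71 [-0.2  0.3 -1.7] 0.4157
12.1583 [0.5788 0.1249 0.181 ]
scene 815 [0.099  0.1041 0.2199 0.2226]
   0.115 325 [0.5663 0.0972] [0.6017 0.1529] (array([585.1, 124.7], dtype=float32), [56.3, 35.0], 3.68)
   0.167 146 [0.5791 0.1062] [0.5976 0.1412] (array([588.5, 123.6], dtype=float32), [17.8, 34.7], -1.53)
   0.203 56 [0.5733 0.1159] [0.5897 0.1302] (array([581.4, 122.6], dtype=float32), [14.4, 16.0], -81.69)
side 521 [0.0964 0.1018 0.22   0.2218]
   0.115 269 [0.5596 0.1068] [0.5961 0.157 ] (array([570.7, 134.1], dtype=float32), [29.3, 55.3], -28.77)
   0.167 11 [0.5657 0.1353] [0.5874 0.1425] (array([575.9, 141.2], dtype=float32), [6.5, 22.3], -75.32)
   0.203 50 [0.5597 0.1201] [0.5821 0.1544] (array([570.5, 137.6], dtype=float32), [35.2, 14.0], 25.89)
```

View pics/p.png

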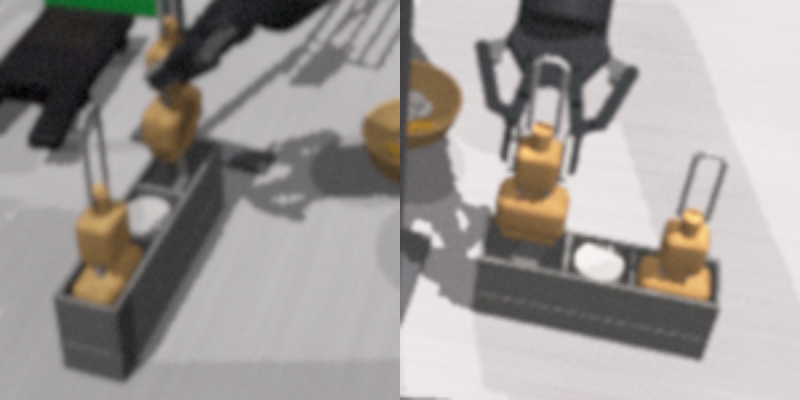

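The tree hangs upright over the empty bay (toe at (532,215) in the scene crop, bay below). It is centred within about 2 mm in both views. Lowering it under force watch.

```bash
python3 - <<'E'
from cell import r
from h import *
p=np.array(r.current_tool_pos())+[-.001,0,0]
f0=np.array(r.current_contact_force())
R=Ro.from_quat(r.current_ee_rot()).as_matrix()
z=.181
def f(): return np.mean([(r.sleep(.03),r.current_contact_force())[1] for _ in range(3)],0)
f0=f()
for hz in [.165,.15,.135,.122,.118]+list(np.arange(.1165,.1085,-.001)):
    t=p.copy(); t[2]+=hz-z; r.move_linear(t,vel=.06 if hz>.118 else .02)
    d=f()-f0; print(round(hz,4),d.round(2),round(r.current_t(),2))
    if abs(d[0])+abs(d[1])>8 or d[2]>4: break
print(r.current_tool_pos())
E
```

```text
0.165 [ 0.65 -0.32 -0.37] 12.78
0.15 [ 0.63  0.23 -0.21] 13.28
0.135 [ 0.51  0.32 -0.28] 13.78
0.122 [ 0.53  0.23 -0.03] 14.24
0.118 [ 0.51  0.19 -0.22] 14.69
0.1165 [ 0.73  0.48 -0.34] 15.04
0.1155 [ 0.5   0.75 -0.26] 15.39
0.1145 [-1.23  1.04  6.96] 15.74
[0.57129415 0.1253197  0.1221    ]
```

It touched down at the bay floor height (bottom about 0.0305) with about 7 N bearing. Hold, release, back out along the tool axis, and check.

```bash
python3 - <<'E'
from cell import r, optics
from h import *
r.sleep(.3); print(np.round(r.current_contact_force(),2),r.current_finger_force())
r.set_gripper(.75); r.sleep(.2); print(np.round(r.current_contact_force(),2),r.current_finger_force())
R=Ro.from_quat(r.current_ee_rot()).as_matrix(); p=np.array(r.current_tool_pos())
try: r.move_linear(p-R[:,2]*.06,vel=.08)
except r.PlanningError as e:
    print(e); r.move_linear(p+[-.07,0,.0],vel=.08)
p=np.array(r.current_tool_pos())
try: r.move_linear(p+[-.06,0,.03],vel=.15)
except r.PlanningError as e: print(e)
r.sleep(.5)
s={n:optics.get_image(n) for n in("scene","side")}
cv2.imwrite('pics/e.png',np.hstack([cv2.resize(s["side"]["pixels"][:,:,::-1],(400,300)),cv2.resize(s["scene"]["pixels"][:,:,::-1],(400,300))]))
print(r.current_t(),r.current_tool_pos())
for n in s:
    P=cloud(s[n]);hsv=cv2.cvtColor(s[n]["pixels"],cv2.COLOR_RGB2HSV);ced=cv2.inRange(hsv,(8,90,60),(24,255,255))>0
    for nm,y0 in(("tree",.07),("mate",.2)):
        q=P[ced&(P[...,0]>.53)&(P[...,0]<.64)&(P[...,1]>y0)&(P[...,1]<y0+.105)&(P[...,2]>.05)&(P[...,2]<.2)]
        print(n,nm,len(q),"top",np.percentile(q[:,2],[98,100]).round(4))
        for z0,z1 in((.06,.08),(.098,.13),(.138,.152)):
            t=q[(q[:,2]>z0)&(q[:,2]<z1)]
            if len(t)>5: print("  ",z0,t[:,:2].min(0).round(4),t[:,:2].max(0).round(4))
E
```

```text
[-1.92  0.88  5.25] 47.52332389354706
[ 1.18  0.35 -0.37] 0.0
18.7333 [0.46861258 0.12719611 0.19375958]
scene tree 545 top [0.1537 0.1559]
   0.06 [0.557  0.0956] [0.6012 0.1562]
   0.098 [0.5667 0.1072] [0.5985 0.1422]
   0.138 [0.5746 0.1166] [0.5912 0.1323]
scene mate 604 top [0.1542 0.1563]
   0.06 [0.5641 0.2222] [0.6047 0.2857]
   0.098 [0.5814 0.2334] [0.6028 0.2694]
   0.138 [0.579  0.2442] [0.5955 0.2585]
side tree 507 top [0.1538 0.1557]
   0.06 [0.5608 0.0888] [0.6012 0.1567]
   0.098 [0.5632 0.1166] [0.5915 0.1459]
   0.138 [0.5702 0.125 ] [0.5844 0.135 ]
side mate 685 top [0.1535 0.1554]
   0.06 [0.5659 0.2188] [0.6073 0.2821]
   0.098 [0.5682 0.2443] [0.5955 0.272 ]
   0.138 [0.5753 0.2509] [0.5875 0.2614]
```

View pics/e.png

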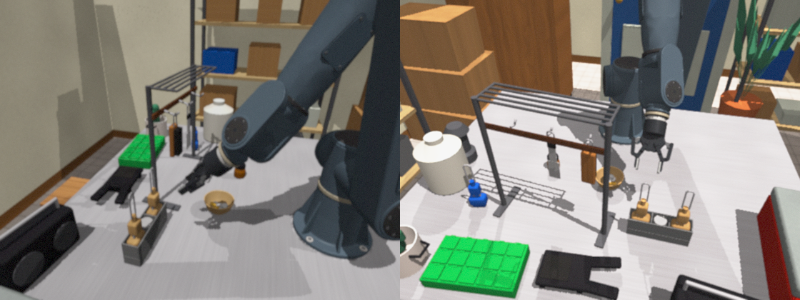

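The tree stands in its bay at (640,205) of the composite, with its top level with the mate's (0.156 m) and both upright. The horn and brush still hang at (553,155) and (588,165), and the gripper is clear of everything.

```bash
python3 -c "
from cell import r
print(r.hand_in())"
```

```text
the job is handed in; nothing more can be done
None
```

The cedar shoe tree is off its hook and standing upright, loop end up, on the floor of the caddy's empty large bay; I've handed the job in, and the interface returned no verdict.

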